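# Sweep spilled biscuits into the catch tray

## Robot

A 6-joint arm with a two-finger parallel gripper is mounted at the origin on the work surface. World frame = base frame: x ahead of the robot, y to its left, z up, the work surface at z = 0. Lengths are in m, angles in rad, forces in N, time in s.
With the tool pointing down it reaches from about 0.25 to 0.725 m from the base axis. Payload 4 kg.
Tool frame: the origin (TCP) lies at the very end of the fingers, on their centre line; the grasp point (between the pads) lies 19 mm behind it; z points along the fingers, y is the line along which they close (so a half turn about z gives the same grasp; the last joint's range is limited). The gripper opens to 85 mm and grips with 20 to 120 N. Pads are 22 mm wide; open, the fingers measure 114 mm over their backs; the gripper's body (76 mm by 85 mm) begins 54 mm behind the grasp point. The pads swing forward as they close: fully open they stand 13 mm farther back than shut.
Start: joints at [-1.125, 0.241, 0.005, 1.335, 0, 1.571], TCP at [0.216, -0.451, 0.231] pointing down, gripper open.
Joint ranges: [-2.72, 2.72], [-1.05, 1.87], [-1.09, 1.28], [-1.99, 2.15], [-1.42, 1.44], [-3.14, 3.14]. Speed limits (rad/s): [2.79, 2.79, 3.14, 3.14, 3.14, 3.14].

## Interface

Orientations are given as a unit quaternion [x, y, z, w].
In Python, from workcell import * gives the robot as it stands. The module is installed in compiled form; this text tells all that it offers.
- The arm moves only by the tool send_rows, never from a script. Its argument "steps" is text: rows parted by semicolons, each of 7 numbers parted by spaces: the opening, from -1 (shut) to 1 (fully open), then the shift along the world's x, y, z in m, then the turn, a rotation vector about the world's x, y, z in rad. A call has exactly 5 rows; each row shifts and turns the commanded pose from where the row before left it; what a row does not reach is not made up. A row lasts 1/12 s, in which the tool goes at most 41.7 mm and 7.16 degrees, less where a joint would pass 70% of its speed; a pose out of reach is approached as far as the arm can. A call is refused whole if a number of a shift passes 0.0417 or a number of a turn 0.125, either way. A call with a gripper value outside its range is refused whole. The fingers move at their own pace and stop on an object; the grip force is fixed at half the most. Time passes only in rows, so rows that do not move let the fingers close, or fill a call up. It gives the time, the measured TCP pose, the force, the opening and the grip force at its end, in the units of the state.
- get_obs(): the state, without advancing time (a new reading comes with each control period).
- camera(name): name is "side" or "top"; returns a dict with "frame" (420x560x3 uint8, red, green, blue), "range_z" (420x560 float32, m along the optical axis (not along the pixel's ray), 0 where there is no reading), "camera_matrix" (3x3 intrinsics, pixels), "extrinsics" (4x4, takes a point from world to camera coordinates). Camera axes: x right, y down, z forward; pixel columns grow to the right and rows downward; lengths in m; the calibration is good to about 2 mm. A picture is of the moment at which its call begins.
- job_done(): hands the job in; it is judged then, once.
The state is a dict: "clock": time; "joint_pos": joint angles; "joint_vel": joint speeds; "tau": joint torques, N m; "eef_pos": TCP position; "tool_rot": TCP orientation; "ft_force": force on the tool from outside, world axes, zero at the start; "ft_torque": the same for the moment, N m; "grip_width": finger opening in m; "grasp_force": force on a finger pad.
Only numpy, scipy, OpenCV 4.12 (cv2) and the standard library are available. Lean on these libraries where they do the work, as an engineer would, in place of code of your own. Each camera call takes 0.05 s, during which the arm holds its last target. There are 200 camera calls.

## Task

Three small round oat biscuits have spilled on the cereal counter. Push them gently along the counter with your fingertips, through the open side of the steel catch tray, until all three lie completely inside it. Do not pick them up, pinch them or press on them hard, and leave everything else on the counter where it stands.

Things in the scene. Friction and masses are not known exactly. Their poses are not given: they have to be found in the camera images.
- biscuit0: round oat biscuit, a rigid disc 46 mm in diameter and 14 mm thick with rounded edges, about 18 g, lying flat on the counter; origin: centre of its underside, z up; it slides on the wood and breaks (run failed) if a finger presses it with more than 18 N
- biscuit1: round oat biscuit, a rigid disc 46 mm in diameter and 14 mm thick with rounded edges, about 18 g, lying flat on the counter; origin: centre of its underside, z up; it slides on the wood and breaks (run failed) if a finger presses it with more than 18 N
- biscuit2: round oat biscuit, a rigid disc 46 mm in diameter and 14 mm thick with rounded edges, about 18 g, lying flat on the counter; origin: centre of its underside, z up; it slides on the wood and breaks (run failed) if a finger presses it with more than 18 N
- tray: fixed three-sided steel tray, outside 170 mm (own x) by 200 mm (own y); walls 25 mm high, 4 mm thick on its +x, +y, -y sides, wide open on its -x side (the mouth, at own x = -85 mm), which faces roughly world -y. The floor is flush with the counter: no step. Inner faces: back wall at own x = +81 mm, side walls at own y = +-96 mm. Origin: centre of its underside
- tray_mouth (a point): middle of the tray's mouth line, on the counter; axes as the tray (own -x points out of the tray)
- knob: turned wooden dispenser knob, 42 mm in diameter, 36 mm tall, standing on its stem among the biscuits; a bystander, to be left alone; origin: centre of its underside
- jar: small glass jar with a wooden lid, 66 mm in diameter, 70 mm tall; a bystander, to be left alone; origin: centre of its underside
- tin: plain aluminium tin, 60 mm in diameter, 50 mm tall, standing close to the robot between biscuits and tray; a bystander, to be left alone; origin: centre of its underside
- bowl: white ceramic tasting bowl, 100 mm in diameter, 45 mm tall; a bystander, to be left alone; origin: centre of its underside
- cup: white ceramic cup, 72 mm in diameter, 75 mm tall; a bystander, to be left alone; origin: centre of its underside
- coaster: flat cork coaster, 90 mm in diameter, 9 mm thick (much wider than a biscuit); a bystander, to be left alone; origin: centre of its underside
- scoop: steel scoop lying on the counter, 220 mm long (blade 56 mm wide along its own +x to 103 mm, handle along -x), 30 mm tall; a bystander, to be left alone; origin: on the counter under the joint of blade and handle

How it is judged:
At the end, for the whole second after the job is handed in: all three biscuits lie at rest inside the tray, each wholly behind the mouth line (centre at least 21 mm inside it), between the walls and on the tray's floor (underside below 20 mm) (x of biscuit0 in the frame of tray between -0.064 and 0.081 m and y of biscuit0 in the frame of tray between -0.096 and 0.096 m and height (world z) of each of biscuit0, biscuit1, biscuit2 below 0.02 m and linear speed of each of biscuit0, biscuit1, biscuit2 below 0.01 m/s and x of biscuit1 in the frame of tray between -0.064 and 0.081 m and y of biscuit1 in the frame of tray between -0.096 and 0.096 m and x of biscuit2 in the frame of tray between -0.064 and 0.081 m and y of biscuit2 in the frame of tray between -0.096 and 0.096 m); the robot touches nothing.
It fails at once if a biscuit is lifted off the counter (its underside more than 30 mm up) (height (world z) of any of biscuit0, biscuit1, biscuit2 above 0.03 m).
It fails at once if a biscuit is pinched or pressed hard by the fingers (over 18 N) (contact force between the fingers and biscuit0 above 18 N or contact force between the fingers and biscuit1 above 18 N or contact force between the fingers and biscuit2 above 18 N).
It fails at once if a bystander is shifted by more than 25 mm or tipped over (distance of any of knob, jar, tin, bowl, cup, coaster, scoop from where it was at the start of the episode above 0.025 m or angle between any of knob, jar, tin, bowl, cup, coaster, scoop's own z axis and vertical above 0.5 rad).
It also fails if it takes over 72 s, if anything falls off the work surface, if the arm or the gripper's body presses on something with over 40 N, if the wrist force passes 120 N, or if a joint passes its speed limit or range.

## Working session

There is one attempt and no reset: what is moved stays moved. The work goes in short steps, Python scripts to look and compute and a tool call to move; the robot and the scene stay as the last step left them, time stands still between calls to the robot, and variables do not carry over. Pictures are saved under pics/ and viewed, at most 10 in all, crops included, and the job is handed in when it is done.

Besides the shell and the picture viewer there is one more tool, called after "Emit:" as name(argument=value, ...), one argument or row to a line, values as JSON. send_rows: Moves the arm, as the interface text tells. Its arguments: {"type":"object","properties":{"steps":{"type":"string"}},"required":["steps"]}

```bash
mkdir -p pics; cat > h.py <<'E'
from workcell import *
import numpy as np, cv2
def world(c):
    z=c["range_z"];K=c["camera_matrix"];E=c["extrinsics"]
    v,u=np.mgrid[:z.shape[0],:z.shape[1]]
    P=np.stack([(u-K[0,2])/K[0,0]*z,(v-K[1,2])/K[1,1]*z,z],-1)
    return (P-E[:3,3])@E[:3,:3]
def plane(c,u,v,h):
    K=c["camera_matrix"];E=c["extrinsics"]
    d=E[:3,:3].T@np.linalg.inv(K)@[u,v,1];o=-E[:3,:3].T@E[:3,3]
    return o+d*(h-o[2])/d[2]
E
python3 - <<'E'
from h import *
for n in("top","side"):
    c=camera(n);cv2.imwrite(f"pics/{n}0.png",c["frame"][:,:,::-1]);np.savez(f"{n}0.npz",**c)
    print(n,c["camera_matrix"].tolist(),(-c["extrinsics"][:3,:3].T@c["extrinsics"][:3,3]))
o=get_obs();print(o["clock"],o["eef_pos"],o["tool_rot"],o["grip_width"])
E
```

```text
top [[378.9562056336186, 0.0, 280.12505524158104], [0.0, 378.9562056336186, 213.3973428734679], [0.0, 0.0, 1.0]] [ 0.53800237 -0.07524894  0.87319565]
side [[497.39467622912764, 0.0, 276.33830017454045], [0.0, 497.39467622912764, 211.632367176076], [0.0, 0.0, 1.0]] [0.03639589 0.85157294 0.93775508]
0.1 [ 0.21537024 -0.4506079   0.23049674] [ 9.75258017e-01  2.21067658e-01 -1.86790594e-04 -9.25582400e-04] 0.08562878217627613
```

View pics/top0.png

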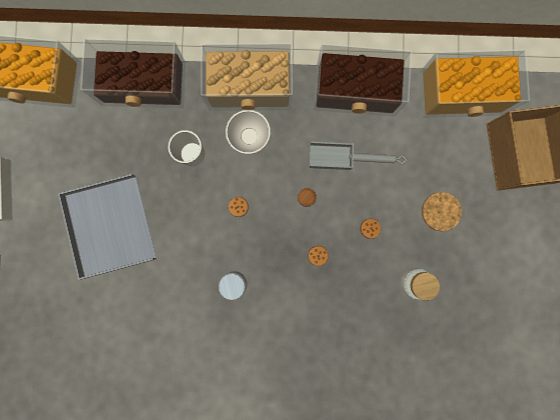

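View pics/side0.png

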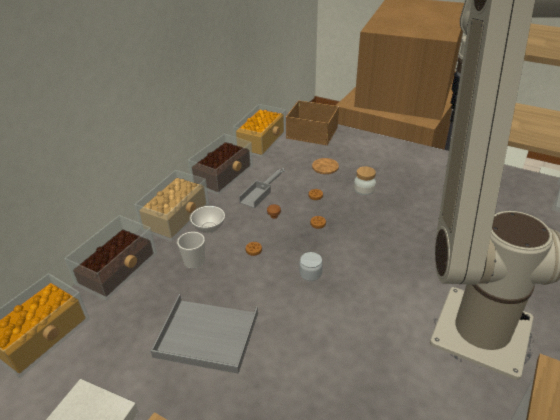

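The top view shows the biscuits at about (238,206), (318,256) and (371,228), and the knob at (306,197). The tin is at (232,286), and the tray is at about (108,227) with its mouth from (135,177) to (155,260). The side view agrees with this. Next I'll measure positions in both views.

```bash
cat >> h.py <<'E'
def biscuits(c,h=.014):
    hsv=cv2.cvtColor(c["frame"],cv2.COLOR_RGB2HSV)
    m=((hsv[...,0]<18)&(hsv[...,1]>120)&(hsv[...,2]>60)).astype(np.uint8)
    m=cv2.morphologyEx(m,cv2.MORPH_CLOSE,np.ones((5,5)))
    W=world(c);r=[]
    n,l,s,ce=cv2.connectedComponentsWithStats(m)
    for i in range(1,n):
        if 40<s[i,4]<3000:
            p=plane(c,*ce[i],h)
            if .15<p[0]<.72 and -.6<p[1]<.6: r.append((ce[i].round(1).tolist(),int(s[i,4]),p[:2].round(4).tolist(),np.percentile(W[l==i][:,2],80).round(4)))
    return r
E
python3 - <<'E'
from h import *
for n in("top","side"):
    c=dict(np.load(n+"0.npz"));print(n)
    for r in biscuits(c):print(*r)
c=dict(np.load("top0.npz"));W=world(c)
for n,u,v,h in[("tin",232,286,.05),("jar",425,286,.07),("bowl",248,132,.045),("cup",185,147,.075),("knob",306,197,.036),("mouthA",135,177,.025),("mouthB",155,260,.025),("backA",61,193,.025),("backB",80,278,.025),("scoop",331,155,.02)]:
    print(n,plane(c,u,v,h)[:2].round(3),W[v,u].round(3))
E
```

```text
top
[306.5, 196.8] 255 [0.6309, -0.1396] 0.0357
[441.3, 211.2] 1183 [0.6065, -0.4476] 0.0092
[237.7, 206.5] 305 [0.6045, 0.0162] 0.0144
[370.2, 228.1] 315 [0.5636, -0.2859] 0.0144
[317.6, 255.4] 320 [0.4986, -0.1678] 0.0146
[414.0, 280.9] 42 [0.4475, -0.3862] 0.0662
side
[324.9, 165.6] 323 [0.6004, -0.4373] 0.0101
[365.2, 172.7] 182 [0.4657, -0.4593] 0.0708
[315.4, 194.0] 129 [0.5588, -0.2786] 0.0148
[273.3, 210.4] 134 [0.6341, -0.1469] 0.0353
[317.9, 221.7] 156 [0.4938, -0.1611] 0.0156
[253.4, 248.1] 178 [0.6002, 0.0223] 0.0155
[155.7, 417.1] 59 [0.5152, 0.5312] 0.1022
tin [0.43  0.019] [0.43  0.019 0.047]
jar [ 0.443 -0.389] [ 0.443 -0.389  0.07 ]
bowl [ 0.768 -0.004] [ 0.78  -0.001  0.004]
cup [0.724 0.126] [0.74  0.143 0.006]
knob [ 0.628 -0.137] [ 0.628 -0.137  0.037]
mouthA [0.664 0.248] [ 0.668  0.258 -0.002]
mouthB [0.479 0.194] [0.478 0.202 0.   ]
backA [0.623 0.411] [0.623 0.412 0.025]
backB [0.435 0.358] [0.435 0.358 0.025]
scoop [ 0.728 -0.193] [ 0.732 -0.195  0.002]
```

Emit:
send_rows(
  steps="-0.35 0.0258 0.0284 -0.004 0 0 0.075;-0.35 0.0258 0.0284 -0.004 0 0 0.075;-0.35 0.0258 0.0284 -0.004 0 0 0.075;-0.35 0.0258 0.0284 -0.004 0 0 0.075;-0.35 0.0258 0.0284 -0.004 0 0 0.075",
)

```text
clock: 0.52
eef_pos: [0.3451, -0.3076, 0.2108]
tool_rot: [0.916, 0.4, -0.0, -0.0]
ft_force: [0.6, -0.5, -0.1]
grip_width: 0.0282
grasp_force: 0.0
```

Emit:
send_rows(
  steps="-0.35 0.0258 0.0284 -0.006 0 0 0.075;-0.35 0.0258 0.0284 -0.006 0 0 0.075;-0.35 0.0258 0.0284 -0.006 0 0 0.075;-0.35 0.0258 0.0284 -0.006 0 0 0.075;-0.35 0.0258 0.0284 -0.006 0 0 0.075",
)

```text
clock: 0.93
eef_pos: [0.4743, -0.1654, 0.1807]
tool_rot: [0.825, 0.564, -0.0, -0.0]
ft_force: [1.0, -0.1, -1.2]
grip_width: 0.0281
grasp_force: 0.0
```

Emit:
send_rows(
  steps="-0.35 0.0258 0.0274 -0.006 0 0 0.075;-0.35 0.0258 0.0274 -0.006 0 0 0.075;-0.35 0.0258 0.0274 -0.006 0 0 0.075;-0.35 0.0258 0.0274 -0.006 0 0 0.075;-0.35 0.0258 0.0274 -0.006 0 0 0.075",
)

```text
clock: 1.35
eef_pos: [0.6032, -0.0284, 0.1504]
tool_rot: [0.706, 0.709, -0.0, -0.0]
ft_force: [0.4, -0.6, -0.1]
grip_width: 0.0278
grasp_force: 0.0
```

Emit:
send_rows(
  steps="-0.35 0 0 0 0 0 0;-0.35 0 0 0 0 0 0;-0.35 0 0 0 0 0 0;-0.35 0 0 0 0 0 0;-0.35 0 0 0 0 0 0",
)

```text
clock: 1.77
eef_pos: [0.6019, -0.0314, 0.1518]
tool_rot: [0.708, 0.706, -0.0, 0.0]
ft_force: [-0.7, 0.4, -0.6]
grip_width: 0.028
grasp_force: 0.0
```

Emit:
send_rows(
  steps="-0.35 0 0 -0.03 0 0 0;-0.35 0 0 -0.03 0 0 0;-0.35 0 0 -0.03 0 0 0;-0.35 0 0 -0.03 0 0 0;-0.35 0 0 -0.017 0 0 0",
)

```text
clock: 2.18
eef_pos: [0.6, -0.0313, 0.0117]
tool_rot: [0.708, 0.706, -0.001, -0.001]
ft_force: [-0.4, 0.5, -0.4]
grip_width: 0.0281
grasp_force: 0.0
```

Emit:
send_rows(
  steps="-0.35 0 0 -0.002 0 0 0;-0.35 0 0 -0.002 0 0 0;-0.35 0 0 -0.002 0 0 0;-0.35 0 0 -0.001 0 0 0;-0.35 0 0 0 0 0 0",
)

```text
clock: 2.6
eef_pos: [0.6038, -0.0304, 0.009]
tool_rot: [0.707, 0.707, 0.001, 0.001]
ft_force: [0.5, 0.2, -0.6]
grip_width: 0.0281
grasp_force: 0.0
```

```bash
python3 - <<'E'
from h import *
c=camera("side");cv2.imwrite("pics/s1.png",cv2.resize(c["frame"][170:330,150:400,::-1],None,fx=3,fy=3))
print(get_obs()["eef_pos"],get_obs()["ft_force"])
E
```

```text
[ 0.60366509 -0.03028732  0.00883697] [-0.01755506 -0.03271627  0.69392042]
```

View pics/s1.png

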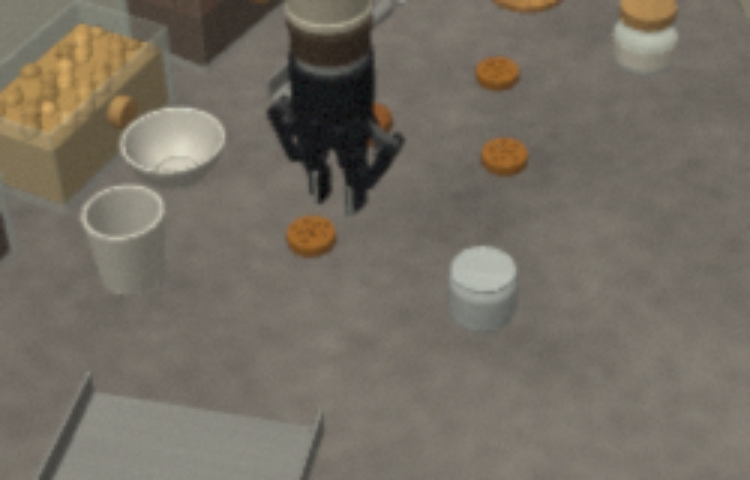

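Crop: the fingers stand just behind biscuit A, with tips at (318,200) and (355,210) and the biscuit at (311,235). I'll check the real tip height and position from the depth.

```bash
python3 - <<'E'
from h import *
c=camera("side");W=world(c)
g=c["frame"].max(-1)<70
m=g&(abs(W[...,0]-.6)<.06)&(abs(W[...,1]+.03)<.06)&(W[...,2]<.06)&(W[...,2]>.004)
P=W[m]
for a in(.005,.01,.015,.02,.03):
    q=P[(P[:,2]>=a)&(P[:,2]<a+.006)]
    if len(q):print(a,len(q),q.min(0).round(3),q.max(0).round(3))
o=get_obs();print(o["eef_pos"])
E
```

```text
0.005 3 [ 0.585 -0.035  0.009] [ 0.618 -0.03   0.01 ]
0.01 5 [ 0.616 -0.036  0.01 ] [ 0.618 -0.021  0.015]
0.015 11 [ 0.577 -0.039  0.015] [ 0.631 -0.018  0.02 ]
0.02 17 [ 0.575 -0.036  0.02 ] [ 0.63  -0.018  0.026]
0.03 16 [ 0.574 -0.037  0.031] [ 0.629 -0.018  0.036]
[ 0.60352748 -0.03022403  0.00865594]
```

Emit:
send_rows(
  steps="-0.35 0 0 -0.001 0 0 0;-0.35 0 0 -0.001 0 0 0;-0.35 0 0 -0.001 0 0 0;-0.35 0 0 0 0 0 0;-0.35 0 0 0 0 0 0",
)

```text
clock: 3.12
eef_pos: [0.6024, -0.0301, 0.0041]
tool_rot: [0.707, 0.707, -0.0, -0.0]
ft_force: [-0.3, -0.0, 0.8]
grip_width: 0.0278
grasp_force: 0.0
```

Emit:
send_rows(
  steps="-0.35 0 0.004 0 0 0 0;-0.35 0 0.004 0 0 0 0;-0.35 0 0.004 0 0 0 0;-0.35 0 0.003 0 0 0 0;-0.35 0 0.003 0 0 0 0",
)

```text
clock: 3.53
eef_pos: [0.6026, -0.0115, 0.0043]
tool_rot: [0.707, 0.707, 0.0, 0.0]
ft_force: [0.1, -0.4, -0.9]
grip_width: 0.0279
grasp_force: 0.0
```

Emit:
send_rows(
  steps="-0.35 0 0.003 0 0 0 0;-0.35 0 0.004 0 0 0 0;-0.35 0 0.006 0 0 0 0;-0.35 0 0.008 0 0 0 0;-0.35 0 0.008 0 0 0 0",
)

```text
clock: 3.95
eef_pos: [0.6026, 0.0176, 0.0043]
tool_rot: [0.707, 0.707, 0.0, -0.0]
ft_force: [-0.3, 0.4, 0.0]
grip_width: 0.0276
grasp_force: 0.0
```

Emit:
send_rows(
  steps="-0.35 0 0.008 0 0 0 0;-0.35 0 0.008 0 0 0 0;-0.35 0 0.008 0 0 0 0;-0.35 0 0.008 0 0 0 0;-0.35 0 0.004 0 0 0 0",
)

```text
clock: 4.37
eef_pos: [0.6025, 0.0543, 0.0043]
tool_rot: [0.707, 0.708, 0.0, -0.0]
ft_force: [0.5, 0.5, 0.5]
grip_width: 0.0281
grasp_force: 0.0
```

```bash
python3 - <<'E'
from h import *
for n in("top","side"):
    print(n);[print(*r) for r in biscuits(camera(n))]
E
```

```text
top
[306.5, 196.8] 256 [0.6309, -0.1397] 0.0355
[441.3, 211.2] 1182 [0.6066, -0.4476] 0.0093
[370.3, 228.1] 315 [0.5636, -0.286] 0.0142
[317.6, 255.4] 319 [0.4987, -0.1678] 0.0143
side
[324.9, 165.6] 322 [0.6005, -0.4374] 0.0101
[365.2, 172.8] 180 [0.4654, -0.4594] 0.0706
[315.4, 194.0] 129 [0.5588, -0.2786] 0.0149
[273.2, 210.5] 134 [0.6341, -0.1463] 0.0356
[317.8, 221.7] 156 [0.494, -0.161] 0.0148
[240.8, 263.7] 198 [0.5982, 0.0893] 0.0157
[156.4, 417.3] 54 [0.5136, 0.5308] 0.1026
```

Emit:
send_rows(
  steps="-0.35 0 0.006 0 0 0 0;-0.35 0 0.01 0 0 0 0;-0.35 0 0.012 0 0 0 0;-0.35 0 0.012 0 0 0 0;-0.35 0 0.012 0 0 0 0",
)

```text
clock: 4.88
eef_pos: [0.6026, 0.1063, 0.0043]
tool_rot: [0.707, 0.707, 0.0, -0.0]
ft_force: [0.4, 0.1, 0.5]
grip_width: 0.0279
grasp_force: 0.0
```

Emit:
send_rows(
  steps="-0.35 0 0.012 0 0 0 0;-0.35 0 0.012 0 0 0 0;-0.35 0 0.012 0 0 0 0;-0.35 0 0.012 0 0 0 0;-0.35 0 0.012 0 0 0 0",
)

```text
clock: 5.3
eef_pos: [0.6025, 0.1663, 0.0043]
tool_rot: [0.707, 0.707, -0.0, -0.0]
ft_force: [0.1, 0.6, 0.3]
grip_width: 0.0278
grasp_force: 0.1
```

Emit:
send_rows(
  steps="-0.35 0 0.012 0 0 0 0;-0.35 0 0.012 0 0 0 0;-0.35 0 0.012 0 0 0 0;-0.35 0 0.012 0 0 0 0;-0.35 0 0.012 0 0 0 0",
)

```text
clock: 5.72
eef_pos: [0.6026, 0.226, 0.0043]
tool_rot: [0.707, 0.707, -0.0, 0.0]
ft_force: [-0.2, 0.3, 0.8]
grip_width: 0.0279
grasp_force: 0.1
```

Emit:
send_rows(
  steps="-0.35 -0.001 0.012 0 0 0 0;-0.35 -0.001 0.012 0 0 0 0;-0.35 -0.001 0.012 0 0 0 0;-0.35 -0.001 0.012 0 0 0 0;-0.35 0 0.008 0 0 0 0",
)

```text
clock: 6.13
eef_pos: [0.5982, 0.2826, 0.0043]
tool_rot: [0.707, 0.707, 0.0, -0.0]
ft_force: [-0.3, -0.2, 1.1]
grip_width: 0.0279
grasp_force: 0.1
```

```bash
python3 - <<'E'
from h import *
for n in("top","side"):
    print(n);[print(*r) for r in biscuits(camera(n))]
E
```

```text
top
[306.5, 196.8] 255 [0.6309, -0.1396] 0.0354
[441.3, 211.2] 1183 [0.6066, -0.4477] 0.0092
[115.9, 204.6] 51 [0.6011, 0.2923] 0.0148
[370.2, 228.1] 316 [0.5635, -0.2859] 0.0144
[317.6, 255.4] 319 [0.4987, -0.1678] 0.0146
side
[322.6, 138.9] 131 [0.6819, -0.5925] 0.0299
[324.9, 165.6] 324 [0.6005, -0.4373] 0.0103
[362.3, 174.0] 95 [0.4713, -0.4481] 0.0703
[315.4, 194.1] 129 [0.5588, -0.2785] 0.0153
[273.2, 210.5] 134 [0.6341, -0.1463] 0.0362
[317.9, 221.7] 156 [0.4938, -0.1611] 0.0154
[189.5, 325.0] 265 [0.5948, 0.3165] 0.016
[155.9, 417.2] 58 [0.5146, 0.5311] 0.1025
```

Emit:
send_rows(
  steps="-0.35 0 -0.01 0 0 0 0;-0.35 0 0 0.03 0 0 0;-0.35 0 0 0.035 0 0 0;-0.35 0 0 0.035 0 0 0;-0.35 0 0 0.01 0 0 0",
)

```text
clock: 6.65
eef_pos: [0.6018, 0.2703, 0.1209]
tool_rot: [0.708, 0.706, 0.004, 0.002]
ft_force: [1.1, 0.9, 1.5]
grip_width: 0.0275
grasp_force: 0.0
```

Emit:
send_rows(
  steps="-0.35 -0.0068 -0.0324 0 0 0 0;-0.35 -0.0068 -0.0324 0 0 0 0;-0.35 -0.0068 -0.0324 0 0 0 0;-0.35 -0.0068 -0.0324 0 0 0 0;-0.35 -0.0068 -0.0324 0 0 0 0",
)

```text
clock: 7.07
eef_pos: [0.5636, 0.106, 0.1142]
tool_rot: [0.708, 0.707, -0.0, 0.0]
ft_force: [0.3, 0.3, -0.4]
grip_width: 0.0274
grasp_force: 0.0
```

Emit:
send_rows(
  steps="-0.35 -0.0068 -0.0324 0 0 0 0;-0.35 -0.0068 -0.0324 0 0 0 0;-0.35 -0.0068 -0.0324 0 0 0 0;-0.35 -0.0068 -0.0324 0 0 0 0;-0.35 -0.0068 -0.0324 0 0 0 0",
)

```text
clock: 7.48
eef_pos: [0.5292, -0.0559, 0.1143]
tool_rot: [0.708, 0.707, -0.0, 0.0]
ft_force: [-0.1, -0.3, 0.1]
grip_width: 0.0276
grasp_force: 0.0
```

Emit:
send_rows(
  steps="-0.35 -0.0068 -0.0324 0 0 0 0;-0.35 -0.0068 -0.0324 0 0 0 0;-0.35 -0.0068 -0.0324 0 0 0 0;-0.35 -0.0068 -0.0324 0 0 0 0;-0.35 -0.0068 -0.0324 0 0 0 0",
)

```text
clock: 7.9
eef_pos: [0.4948, -0.2177, 0.1143]
tool_rot: [0.708, 0.706, -0.0, -0.0]
ft_force: [0.2, -0.5, 0.3]
grip_width: 0.0273
grasp_force: 0.0
```

Emit:
send_rows(
  steps="-0.35 0 0 0 0 0 0;-0.35 0 0 -0.03 0 0 0;-0.35 0 0 -0.03 0 0 0;-0.35 0 0 -0.02 0 0 0;-0.35 0 0 0 0 0 0",
)

```text
clock: 8.32
eef_pos: [0.4918, -0.2142, 0.0298]
tool_rot: [0.708, 0.706, -0.002, -0.004]
ft_force: [-0.8, 0.6, -0.8]
grip_width: 0.0279
grasp_force: 0.0
```

Emit:
send_rows(
  steps="-0.35 0 0 -0.015 0 0 0;-0.35 0 0 -0.01 0 0 0;-0.35 0 0 -0.004 0 0 0;-0.35 0 0 0 0 0 0;-0.35 0 0 0 0 0 0",
)

```text
clock: 8.73
eef_pos: [0.4968, -0.2153, 0.0059]
tool_rot: [0.707, 0.707, 0.0, 0.0]
ft_force: [-0.1, -0.7, -0.0]
grip_width: 0.0278
grasp_force: 0.0
```

Emit:
send_rows(
  steps="-0.35 0 0.004 0 0 0 0;-0.35 0 0.004 0 0 0 0;-0.35 0 0.004 0 0 0 0;-0.35 0 0.003 0 0 0 0;-0.35 0 0.003 0 0 0 0",
)

```text
clock: 9.15
eef_pos: [0.4968, -0.1967, 0.0056]
tool_rot: [0.707, 0.707, 0.0, 0.0]
ft_force: [0.8, -0.1, -0.3]
grip_width: 0.0277
grasp_force: 0.1
```

Emit:
send_rows(
  steps="-0.35 0 0.003 0 0 0 0;-0.35 0 0.004 0 0 0 0;-0.35 0 0.006 0 0 0 0;-0.35 0 0.008 0 0 0 0;-0.35 0 0.008 0 0 0 0",
)

```text
clock: 9.57
eef_pos: [0.4965, -0.1674, 0.0053]
tool_rot: [0.707, 0.707, 0.0, -0.0]
ft_force: [0.2, -0.1, 0.4]
grip_width: 0.0278
grasp_force: 0.2
```

```bash
python3 - <<'E'
from h import *
for n in("top","side"):
    print(n);[print(*r) for r in biscuits(camera(n))]
print(get_obs()["eef_pos"])
E
```

```text
top
[306.5, 196.8] 256 [0.6309, -0.1397] 0.0354
[441.3, 211.2] 1183 [0.6065, -0.4476] 0.0092
[107.8, 205.7] 316 [0.5981, 0.3105] 0.0144
[370.2, 228.1] 316 [0.5635, -0.2859] 0.0144
[301.9, 255.1] 202 [0.4984, -0.1323] 0.0148
side
[335.0, 166.3] 41 [0.5687, -0.4487] 0.1896
[365.4, 172.7] 183 [0.4651, -0.4596] 0.0704
[273.3, 210.5] 134 [0.634, -0.1465] 0.0358
[313.3, 228.1] 166 [0.4928, -0.1293] 0.0154
[189.5, 325.1] 263 [0.5946, 0.3169] 0.0163
[156.2, 417.3] 55 [0.5141, 0.531] 0.1025
[ 0.49624437 -0.16650895  0.00514341]
```

Emit:
send_rows(
  steps="-0.35 0.001 0.006 0 0 0 0;-0.35 0.002 0.01 0 0 0 0;-0.35 0.0026 0.012 0 0 0 0;-0.35 0.0026 0.012 0 0 0 0;-0.35 0.0026 0.012 0 0 0 0",
)

```text
clock: 10.08
eef_pos: [0.5076, -0.1147, 0.0053]
tool_rot: [0.707, 0.707, 0.0, -0.0]
ft_force: [-0.2, 1.2, 0.3]
grip_width: 0.028
grasp_force: 0.1
```

Emit:
send_rows(
  steps="-0.35 0.0026 0.012 0 0 0 0;-0.35 0.0026 0.012 0 0 0 0;-0.35 0.0026 0.012 0 0 0 0;-0.35 0.0026 0.012 0 0 0 0;-0.35 0.0026 0.012 0 0 0 0",
)

```text
clock: 10.5
eef_pos: [0.5206, -0.0548, 0.0053]
tool_rot: [0.707, 0.707, 0.0, 0.0]
ft_force: [-0.2, -0.9, -0.3]
grip_width: 0.0277
grasp_force: 0.1
```

Emit:
send_rows(
  steps="-0.35 0.0026 0.012 0 0 0 0;-0.35 0.002 0.012 0 0 0 0;-0.35 0.001 0.012 0 0 0 0;-0.35 0 0.012 0 0 0 0;-0.35 0 0.012 0 0 0 0",
)

```text
clock: 10.92
eef_pos: [0.5259, 0.005, 0.0053]
tool_rot: [0.707, 0.707, -0.0, -0.0]
ft_force: [-0.4, 0.5, 0.2]
grip_width: 0.0276
grasp_force: 0.1
```

Emit:
send_rows(
  steps="-0.35 0 0.012 0 0 0 0;-0.35 0 0.012 0 0 0 0;-0.35 0 0.012 0 0 0 0;-0.35 0 0.012 0 0 0 0;-0.35 0 0.012 0 0 0 0",
)

```text
clock: 11.33
eef_pos: [0.5259, 0.0651, 0.0053]
tool_rot: [0.707, 0.707, 0.0, 0.0]
ft_force: [0.4, -0.6, 0.3]
grip_width: 0.0277
grasp_force: 0.1
```

```bash
python3 - <<'E'
from h import *
for n in("top","side"):
    print(n);[print(*r) for r in biscuits(camera(n))]
print(get_obs()["eef_pos"])
E
```

```text
top
[306.5, 196.8] 255 [0.6309, -0.1396] 0.0354
[441.3, 211.2] 1181 [0.6065, -0.4477] 0.0092
[107.8, 205.6] 317 [0.5983, 0.3104] 0.0143
[370.2, 228.1] 316 [0.5636, -0.2859] 0.0142
side
[324.9, 165.6] 323 [0.6003, -0.4374] 0.0098
[365.3, 172.8] 183 [0.4651, -0.4592] 0.0707
[315.4, 194.0] 129 [0.5588, -0.2786] 0.0149
[263.1, 276.8] 214 [0.5221, 0.1026] 0.0158
[189.5, 325.1] 263 [0.5946, 0.3168] 0.0161
[156.5, 417.5] 54 [0.5132, 0.531] 0.1024
[0.5260637  0.06585622 0.00535729]
```

Biscuit C is riding in the cradle. I'll continue to TCP y = 0.28.

Emit:
send_rows(
  steps="-0.35 0 0.006 0 0 0 0;-0.35 0 0.01 0 0 0 0;-0.35 0 0.012 0 0 0 0;-0.35 0 0.012 0 0 0 0;-0.35 0 0.012 0 0 0 0",
)

```text
clock: 11.85
eef_pos: [0.526, 0.117, 0.0053]
tool_rot: [0.707, 0.707, 0.0, -0.0]
ft_force: [-0.5, -0.2, -0.4]
grip_width: 0.0279
grasp_force: 0.1
```

Emit:
send_rows(
  steps="-0.35 0 0.012 0 0 0 0;-0.35 0 0.012 0 0 0 0;-0.35 0 0.012 0 0 0 0;-0.35 0 0.012 0 0 0 0;-0.35 0 0.012 0 0 0 0",
)

```text
clock: 12.27
eef_pos: [0.5259, 0.1772, 0.0053]
tool_rot: [0.707, 0.707, -0.0, -0.0]
ft_force: [0.4, 0.2, -0.8]
grip_width: 0.0276
grasp_force: 0.1
```

Emit:
send_rows(
  steps="-0.35 0 0.012 0 0 0 0;-0.35 0 0.012 0 0 0 0;-0.35 0 0.012 0 0 0 0;-0.35 0 0.012 0 0 0 0;-0.35 0 0.012 0 0 0 0",
)

```text
clock: 12.68
eef_pos: [0.526, 0.2371, 0.0053]
tool_rot: [0.707, 0.707, 0.0, 0.0]
ft_force: [0.5, -0.4, 0.2]
grip_width: 0.0276
grasp_force: 0.1
```

Emit:
send_rows(
  steps="-0.35 0 0.012 0 0 0 0;-0.35 0 0.012 0 0 0 0;-0.35 0 0.01 0 0 0 0;-0.35 0 0.008 0 0 0 0;-0.35 0 0 0 0 0 0",
)

```text
clock: 13.1
eef_pos: [0.5261, 0.2798, 0.0054]
tool_rot: [0.706, 0.708, 0.001, -0.0]
ft_force: [0.3, -0.3, -0.6]
grip_width: 0.0273
grasp_force: 0.0
```

Emit:
send_rows(
  steps="-0.35 0 -0.01 0 0 0 0;-0.35 0 0 0.03 0 0 0;-0.35 0 0 0.035 0 0 0;-0.35 0 0 0.035 0 0 0;-0.35 0 0 0.01 0 0 0",
)

```text
clock: 13.52
eef_pos: [0.5289, 0.2676, 0.1212]
tool_rot: [0.708, 0.707, 0.004, 0.002]
ft_force: [0.7, 1.1, 0.5]
grip_width: 0.0274
grasp_force: 0.0
```

```bash
python3 - <<'E'
from h import *
for n in("top","side"):
    print(n);[print(*r) for r in biscuits(camera(n))]
print(get_obs()["eef_pos"])
E
```

```text
top
[306.5, 196.8] 256 [0.6309, -0.1395] 0.0354
[441.3, 211.2] 1182 [0.6066, -0.4476] 0.0092
[107.7, 205.6] 318 [0.5982, 0.3106] 0.0142
[370.2, 228.1] 316 [0.5635, -0.2859] 0.0143
[107.7, 236.8] 290 [0.5279, 0.3068] 0.0146
side
[324.9, 165.6] 324 [0.6002, -0.4373] 0.0101
[365.3, 172.6] 183 [0.4655, -0.46] 0.0704
[315.3, 194.0] 128 [0.559, -0.2786] 0.0146
[273.3, 210.5] 133 [0.6341, -0.1465] 0.0355
[189.4, 325.0] 261 [0.5948, 0.3168] 0.016
[215.6, 336.2] 279 [0.5227, 0.3139] 0.0163
[156.1, 417.1] 60 [0.5145, 0.5307] 0.1019
[0.52822698 0.26750265 0.11875805]
```

Emit:
send_rows(
  steps="-0.35 0.0023 -0.0401 0 0 0 0;-0.35 0.0023 -0.0401 0 0 0 0;-0.35 0.0023 -0.0401 0 0 0 0;-0.35 0.0023 -0.0401 0 0 0 0;-0.35 0.0023 -0.0401 0 0 0 0",
)

```text
clock: 14.03
eef_pos: [0.5355, 0.0647, 0.1132]
tool_rot: [0.707, 0.707, -0.002, -0.001]
ft_force: [0.6, 0.3, 0.5]
grip_width: 0.0279
grasp_force: 0.0
```

Emit:
send_rows(
  steps="-0.35 0.0023 -0.0401 0 0 0 0;-0.35 0.0023 -0.0401 0 0 0 0;-0.35 0.0023 -0.0401 0 0 0 0;-0.35 0.0023 -0.0401 0 0 0 0;-0.35 0.0023 -0.0401 0 0 0 0",
)

```text
clock: 14.45
eef_pos: [0.5467, -0.1355, 0.1132]
tool_rot: [0.707, 0.707, -0.001, -0.002]
ft_force: [0.5, 0.0, 0.0]
grip_width: 0.0281
grasp_force: 0.0
```

Emit:
send_rows(
  steps="-0.35 0.0023 -0.0401 0 0 0 0;-0.35 0.0023 -0.0401 0 0 0 0;-0.35 0.0023 -0.0401 0 0 0 0;-0.35 0.0023 -0.0401 0 0 0 0;-0.35 0.0023 -0.0401 0 0 0 0",
)

```text
clock: 14.87
eef_pos: [0.5582, -0.3356, 0.1128]
tool_rot: [0.708, 0.707, -0.001, -0.002]
ft_force: [1.4, 0.4, 0.2]
grip_width: 0.0275
grasp_force: 0.0
```

Emit:
send_rows(
  steps="-0.35 0 0 0 0 0 0;-0.35 0 0 -0.03 0 0 0;-0.35 0 0 -0.03 0 0 0;-0.35 0 0 -0.02 0 0 0;-0.35 0 0 0 0 0 0",
)

```text
clock: 15.28
eef_pos: [0.5546, -0.3312, 0.0274]
tool_rot: [0.708, 0.707, -0.002, -0.007]
ft_force: [-0.7, 0.8, -1.2]
grip_width: 0.0277
grasp_force: 0.0
```

```bash
python3 - <<'E'
from h import *
print(get_obs()["eef_pos"])
E
```

```text
[ 0.55459235 -0.33120519  0.02744121]
```

Emit:
send_rows(
  steps="-0.35 0.001 0 -0.015 0 0 0;-0.35 0 0 -0.01 0 0 0;-0.35 0 0 -0.004 0 0 0;-0.35 0 0 0 0 0 0;-0.35 0 0 0 0 0 0",
)

```text
clock: 15.7
eef_pos: [0.5615, -0.3337, 0.0067]
tool_rot: [0.707, 0.707, -0.0, 0.0]
ft_force: [-0.7, -0.0, 0.1]
grip_width: 0.0278
grasp_force: 0.0
```

Emit:
send_rows(
  steps="-0.35 0 0.004 0 0 0 0;-0.35 0 0.004 0 0 0 0;-0.35 0 0.004 0 0 0 0;-0.35 0 0.003 0 0 0 0;-0.35 0 0.003 0 0 0 0",
)

```text
clock: 16.12
eef_pos: [0.5617, -0.3152, 0.0068]
tool_rot: [0.707, 0.707, 0.0, 0.0]
ft_force: [-0.3, -0.6, 0.1]
grip_width: 0.0279
grasp_force: 0.2
```

Emit:
send_rows(
  steps="-0.35 0 0.003 0 0 0 0;-0.35 0 0.004 0 0 0 0;-0.35 0 0.006 0 0 0 0;-0.35 0 0.008 0 0 0 0;-0.35 0 0.008 0 0 0 0",
)

```text
clock: 16.53
eef_pos: [0.5614, -0.2859, 0.0063]
tool_rot: [0.707, 0.707, 0.0, -0.0]
ft_force: [0.4, 0.0, 0.8]
grip_width: 0.0277
grasp_force: 0.2
```

```bash
python3 - <<'E'
from h import *
for n in("top","side"):
    print(n);[print(*r) for r in biscuits(camera(n))]
print(get_obs()["eef_pos"])
E
```

```text
top
[306.6, 196.8] 257 [0.6309, -0.1397] 0.0354
[107.7, 205.6] 315 [0.5982, 0.3105] 0.0143
[357.4, 229.0] 311 [0.5608, -0.2569] 0.0142
[107.4, 237.2] 318 [0.5268, 0.3074] 0.0143
side
[333.0, 164.9] 86 [0.578, -0.4535] 0.0107
[365.2, 172.7] 174 [0.4657, -0.4597] 0.0709
[311.5, 199.8] 137 [0.5564, -0.2468] 0.0154
[273.2, 210.5] 133 [0.6343, -0.1465] 0.0359
[189.4, 325.0] 261 [0.5948, 0.3168] 0.0163
[215.6, 336.2] 281 [0.5228, 0.314] 0.0162
[156.0, 417.2] 58 [0.5146, 0.531] 0.1022
[ 0.56132408 -0.28473301  0.00614774]
```

Emit:
send_rows(
  steps="-0.35 0 0.006 -0.001 0 0 0;-0.35 0 0.01 0 0 0 0;-0.35 0 0.012 0 0 0 0;-0.35 0 0.012 0 0 0 0;-0.35 0 0.012 0 0 0 0",
)

```text
clock: 17.05
eef_pos: [0.5613, -0.2332, 0.0053]
tool_rot: [0.707, 0.707, 0.0, -0.0]
ft_force: [-0.6, 0.5, 0.4]
grip_width: 0.0275
grasp_force: 0.2
```

Emit:
send_rows(
  steps="-0.35 0 0.012 0 0 0 0;-0.35 0 0.012 0 0 0 0;-0.35 0 0.012 0 0 0 0;-0.35 0 0.012 0 0 0 0;-0.35 0 0.012 0 0 0 0",
)

```text
clock: 17.47
eef_pos: [0.5615, -0.1732, 0.0053]
tool_rot: [0.707, 0.707, 0.0, -0.0]
ft_force: [0.5, -1.1, -0.0]
grip_width: 0.0274
grasp_force: 0.2
```

Emit:
send_rows(
  steps="-0.35 0 0.012 0 0 0 0;-0.35 0 0.012 0 0 0 0;-0.35 0 0.012 0 0 0 0;-0.35 0 0.012 0 0 0 0;-0.35 0 0.012 0 0 0 0",
)

```text
clock: 17.88
eef_pos: [0.5615, -0.1134, 0.0053]
tool_rot: [0.707, 0.707, 0.0, -0.0]
ft_force: [-0.5, -0.0, 0.6]
grip_width: 0.0276
grasp_force: 0.2
```

Emit:
send_rows(
  steps="-0.35 0 0.012 0 0 0 0;-0.35 0 0.012 0 0 0 0;-0.35 0 0.012 0 0 0 0;-0.35 0 0.012 0 0 0 0;-0.35 0 0.012 0 0 0 0",
)

```text
clock: 18.3
eef_pos: [0.5615, -0.0535, 0.0053]
tool_rot: [0.707, 0.707, 0.0, 0.0]
ft_force: [-0.7, -0.7, -0.5]
grip_width: 0.0281
grasp_force: 0.2
```

```bash
python3 - <<'E'
from h import *
for n in("top","side"):
    print(n);[print(*r) for r in biscuits(camera(n))]
print(get_obs()["eef_pos"])
E
```

```text
top
[308.3, 196.7] 202 [0.6312, -0.1437] 0.0355
[441.3, 211.2] 1186 [0.6066, -0.4477] 0.0093
[107.8, 205.7] 316 [0.5981, 0.3105] 0.0142
[107.4, 237.2] 318 [0.5268, 0.3074] 0.0145
[413.9, 281.8] 45 [0.4455, -0.386] 0.0664
side
[324.9, 165.6] 321 [0.6005, -0.4373] 0.0104
[365.3, 172.8] 184 [0.4652, -0.4594] 0.0705
[273.9, 245.0] 175 [0.5571, -0.0149] 0.0159
[189.5, 325.1] 263 [0.5946, 0.3168] 0.0162
[215.6, 336.2] 281 [0.5227, 0.3138] 0.0161
[156.1, 417.2] 58 [0.5142, 0.5309] 0.1023
[ 0.56141601 -0.05252757  0.00526545]
```

Emit:
send_rows(
  steps="-0.35 0 0.006 0 0 0 0;-0.35 0 0.01 0 0 0 0;-0.35 0 0.012 0 0 0 0;-0.35 0 0.012 0 0 0 0;-0.35 0 0.012 0 0 0 0",
)

```text
clock: 18.82
eef_pos: [0.5615, -0.0015, 0.0053]
tool_rot: [0.707, 0.707, 0.0, -0.0]
ft_force: [0.3, -0.3, 0.2]
grip_width: 0.0279
grasp_force: 0.1
```

Emit:
send_rows(
  steps="-0.35 0 0.012 0 0 0 0;-0.35 0 0.012 0 0 0 0;-0.35 0 0.012 0 0 0 0;-0.35 0 0.012 0 0 0 0;-0.35 0 0.012 0 0 0 0",
)

```text
clock: 19.23
eef_pos: [0.5615, 0.0587, 0.0053]
tool_rot: [0.707, 0.707, 0.0, 0.0]
ft_force: [-0.0, -0.3, 0.1]
grip_width: 0.0278
grasp_force: 0.1
```

Emit:
send_rows(
  steps="-0.35 0 0.012 0 0 0 0;-0.35 0 0.012 0 0 0 0;-0.35 0 0.012 0 0 0 0;-0.35 0 0.012 0 0 0 0;-0.35 0 0.012 0 0 0 0",
)

```text
clock: 19.65
eef_pos: [0.5614, 0.1185, 0.0053]
tool_rot: [0.707, 0.707, -0.0, 0.0]
ft_force: [-0.7, -0.5, 1.5]
grip_width: 0.028
grasp_force: 0.1
```

Emit:
send_rows(
  steps="-0.35 0 0.012 0 0 0 0;-0.35 0 0.012 0 0 0 0;-0.35 0 0.012 0 0 0 0;-0.35 0 0.012 0 0 0 0;-0.35 0 0.012 0 0 0 0",
)

```text
clock: 20.07
eef_pos: [0.5615, 0.1786, 0.0053]
tool_rot: [0.707, 0.707, -0.0, 0.0]
ft_force: [-0.2, 0.3, 0.5]
grip_width: 0.0278
grasp_force: 0.1
```

Emit:
send_rows(
  steps="-0.35 0 0.012 0 0 0 0;-0.35 0 0.012 0 0 0 0;-0.35 0 0.012 0 0 0 0;-0.35 0 0.012 0 0 0 0;-0.35 0 0.006 0 0 0 0",
)

```text
clock: 20.48
eef_pos: [0.5615, 0.2334, 0.0053]
tool_rot: [0.707, 0.708, 0.0, -0.0]
ft_force: [0.8, -0.2, -0.4]
grip_width: 0.0275
grasp_force: 0.1
```

Emit:
send_rows(
  steps="-0.35 0 -0.01 0 0 0 0;-0.35 0 -0.005 0.03 0 0 0;-0.35 0 -0.03 0.03 0 0 0;-0.35 0 -0.03 0.02 0 0 0;-0.35 0 -0.03 0.02 0 0 0",
)

```text
clock: 20.9
eef_pos: [0.5616, 0.1256, 0.1062]
tool_rot: [0.707, 0.707, 0.0, 0.0]
ft_force: [0.7, -0.2, 0.4]
grip_width: 0.0277
grasp_force: 0.0
```

Emit:
send_rows(
  steps="-0.35 0 -0.03 0.02 0 0 0;-0.35 0 -0.03 0.02 0 0 0;-0.35 0 -0.02 0 0 0 0;-0.35 0 0 0 0 0 0;-0.35 0 0 0 0 0 0",
)

```text
clock: 21.32
eef_pos: [0.5613, 0.0452, 0.1451]
tool_rot: [0.708, 0.706, 0.0, 0.0]
ft_force: [-0.4, 0.6, 0.6]
grip_width: 0.0278
grasp_force: 0.0
```

```bash
python3 - <<'E'
from h import *
for n in("top","side"):
    c=camera(n);print(n);[print(*r) for r in biscuits(c)]
    cv2.imwrite(f"pics/{n}9.png",c["frame"][:,:,::-1])
E
```

```text
top
[306.6, 196.8] 257 [0.6309, -0.1397] 0.0353
[441.2, 211.2] 1181 [0.6066, -0.4476] 0.0092
side
[324.9, 165.6] 323 [0.6006, -0.4374] 0.0102
[365.4, 172.7] 180 [0.4651, -0.4598] 0.0708
[275.2, 212.6] 63 [0.6239, -0.1403] 0.0347
[215.1, 326.8] 560 [0.5391, 0.2924] 0.0161
[189.5, 325.1] 263 [0.5946, 0.3168] 0.0161
[156.0, 417.4] 56 [0.5142, 0.5314] 0.1025
```

View pics/top9.png

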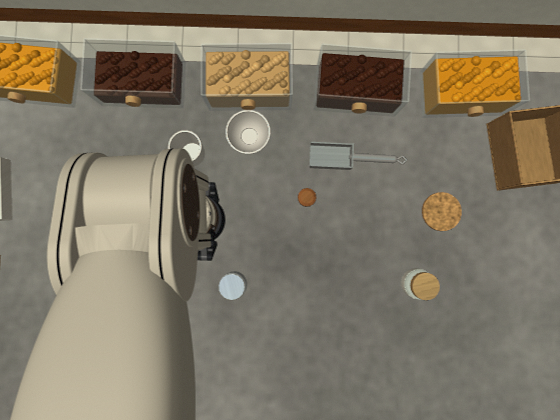

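In the top view the arm hides the tray, and the bystanders have not moved. I'll shift the arm aside and check again.

Emit:
send_rows(
  steps="-0.35 -0.01 -0.04 0.005 0 0 0;-0.35 -0.01 -0.04 0.005 0 0 0;-0.35 -0.01 -0.04 0.005 0 0 0;-0.35 -0.01 -0.04 0.005 0 0 0;-0.35 -0.01 -0.04 0.005 0 0 0",
)

```text
clock: 21.83
eef_pos: [0.5108, -0.1531, 0.1691]
tool_rot: [0.706, 0.708, -0.0, -0.001]
ft_force: [0.4, -0.8, -0.3]
grip_width: 0.0276
grasp_force: 0.0
```

Emit:
send_rows(
  steps="-0.35 0 -0.03 0 0 0 0;-0.35 0 -0.03 0 0 0 0;-0.35 0 -0.02 0 0 0 0;-0.35 0 0 0 0 0 0;-0.35 0 0 0 0 0 0",
)

```text
clock: 22.25
eef_pos: [0.5114, -0.2327, 0.1687]
tool_rot: [0.707, 0.707, -0.0, -0.001]
ft_force: [-0.1, -0.6, -0.2]
grip_width: 0.0279
grasp_force: 0.0
```

```bash
python3 - <<'E'
from h import *
c=camera("top");[print(*r) for r in biscuits(c)]
cv2.imwrite("pics/top10.png",c["frame"][:,:,::-1])
M=np.array([.5715,.221]);i=np.array([-.28,.96])
for r in biscuits(c):
    p=np.array(r[2])-M
    if r[2][1]>.2: print("depth",p@i,"lateral",p@[.96,.28])
E
```

```text
[306.5, 196.8] 255 [0.6309, -0.1396] 0.0353
[435.1, 201.1] 350 [0.6292, -0.4336] 0.0093
[107.8, 205.6] 317 [0.5983, 0.3104] 0.0143
[128.6, 222.3] 315 [0.5617, 0.2614] 0.0142
[107.4, 237.2] 320 [0.5269, 0.3072] 0.0145
depth 0.07831999999999999 lateral 0.05076000000000005
depth 0.04152800000000003 lateral 0.0019039999999999769
depth 0.09523999999999996 lateral -0.018679999999999978
```

View pics/top10.png

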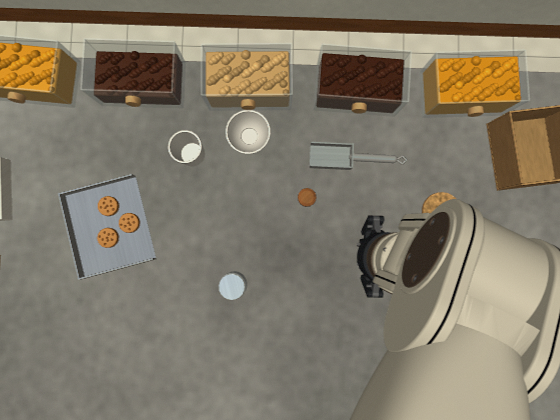

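The three biscuits lie inside the tray at (108,206), (129,222) and (107,237), at least 41 mm behind the mouth line, where 21 mm is required.

```bash
python3 -c "
from workcell import *
print(job_done())"
```

```text
the job is handed in; nothing more can be done
None
```

All three biscuits lie inside the tray, at least 41 mm behind the mouth line; no bystander appeared to have moved in the pictures, and the job was handed in at about 22 s (no verdict was returned).

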